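# Weigh and count a thin silver beaker

## Task

The small silver beaker has a very thin wall: pick it up with a light grip, set it down softly and upright in the middle of the scale's round pan and let go. Then count it: swing the tally counter's lever all the way to its stop and let it spring back. Do not knock the beaker over, and leave the other loose things on the bench where they are.

Things in the scene. Friction and masses are not known exactly. Their poses are not given: they have to be found in the camera images.
- beaker: The beaker: a plain straight round silver cup, 44 mm in diameter and 62 mm tall, open at the top, wall 2.5 mm, 55 to 110 g, standing upright, loose. It is the tall one of the three silver pieces. Origin at the centre of its underside, z up along its axis. The wall dents if a finger presses it harder than about 10 N (20 N for both fingers together); a grip of 4 to 6 N holds it.
- bowl: Bystander: low silver bowl, 80 mm across the rim, 32 mm tall, loose. Origin at the centre of its underside.
- napkin_ring: Bystander: silver napkin ring, 46 mm in diameter, 30 mm tall, open at both ends, loose, standing with its hole upright. Origin at the centre of its underside.
- scale: Bench scale, fixed: flat grey box 150 x 130 mm and 44 mm tall, with a narrow dark display along its -x edge. Origin at the centre of its underside, x away from the display.
- pan: The scale's round steel pan, 100 mm in diameter, level, its top 58 mm above the bench. Origin at the centre of its top face. It is sprung: it gives 6 mm downwards in all, under about 3.5 N, and is overloaded by a push or a hard set-down of more than 12 N.
- counter: Tally counter, fixed: grey housing 60 x 84 mm and 48 mm tall, with four white number wheels in a dark slot on its top along the +x edge and a steel lever pivoted in the middle of its top, reaching out over the -x side. Origin at the centre of its underside.
- lever_pivot (a point): The upright axis of the counter's lever, 53 mm above the bench, over the middle of the housing; x and y axes are those of the counter.
- lever_tip (a point): Centre of the top of the lever's finger post: an upright round steel post 12 mm in diameter at the free end of the lever, 75 mm from the axis; its top is 94 mm above the bench and it stands 34 mm clear above the flat lever bar, whose top is at 60 mm.
- lever (a joint): Angle of the counter's lever: 0 at rest, 0.9 rad at the stop. It swings in the level plane, anticlockwise seen from above as the value grows. At 0 it points from the axis 0.45 rad clockwise (seen from above) of the counter's -x direction, at the stop 0.45 rad anticlockwise of it. A spring returns it; the post pushes back with about 1 N at rest and 2.4 N at the stop.
- hammer: Bystander: hammer lying at the back, loose, about 0.3 m long.
- polish_tin: Bystander: dark tin, 60 mm in diameter, 45 mm tall, loose. Origin at the centre of its underside.
- bench_block: Bystander: square steel bench block, 70 x 70 x 22 mm, loose, at the back. Origin at the centre of its underside.

How it is judged:
By the outcome, as a careful person would: the job done as asked, in the order asked, and still so for the second after the job is handed in, with the robot touching nothing.
It also fails if it takes over 67 s, if anything falls off the work surface, if the arm or the gripper's body presses on something with over 40 N, if the wrist force passes 120 N, or if a joint passes its speed limit or range.

## Robot

A 7-joint arm with a two-finger parallel gripper is mounted at the origin on the work surface. World frame = base frame: x ahead of the robot, y to its left, z up, the work surface at z = 0. Lengths are in m, angles in rad, forces in N, time in s.
With the tool pointing down it reaches from about 0.4 to 0.85 m from the base axis. Payload 10.4 kg.
Tool frame: the origin (TCP) lies midway between the tips of the shut fingers; the grasp point (between the pads) lies r.grip_point_offset behind it (r.grip_point_offset is the distance from the TCP to the grasp point, in m); z points along the fingers, y is the line along which they close (so a half turn about z gives the same grasp; the last joint's range is limited). The gripper opens to 87 mm and grips with 3 to 60 N. Pads are 19 mm wide; open, the fingers measure 117 mm over their backs; the gripper's body (75 mm by 190 mm) begins 51 mm behind the grasp point.
Start: joints at [1.121, 0.332, -0.065, 1.46, 0.022, 1.35, -0.088], TCP at [0.259, -0.569, 0.223] pointing down, gripper open.
Joint ranges: [-2.6, 2.6], [-0.5, 2.12], [-1.47, 1.34], [0.16, 2.42], [-1.27, 4.41], [0.06, 2.06], [-2.6, 2.6]. Speed limits (rad/s): [2.22, 2.22, 2.79, 2.79, 3.14, 3.14, 3.14].

## Interface

Orientations are given as a unit quaternion [x, y, z, w].
In Python, from bench import r gives the robot as it stands.
- The arm moves only by the tool play_rows, never from a script. Its arguments are lists of equal length, an entry for each row: "claw": the closure, from 0 (fully open) to 1 (shut); "delta_pos": the shift along the tool's x, y, z scaled (see below), a list of three; "delta_rot": the turn, a rotation vector about the tool's x, y, z scaled (see below), a list of three. A call has 1 to 8 rows; each row shifts and turns the commanded pose from where the row before left it, along the tool's axes as they then stand; what a row does not reach is not made up. The controller multiplies each number of a shift by 200 mm and each number of a turn by pi rad. A row lasts 1/10 s, in which the tool goes at most 50 mm and 8.59 degrees, less where a joint would pass 70% of its speed; a pose out of reach is approached as far as the arm can. A call with a number of a shift or a turn outside -1 to 1 is refused whole. A call with a gripper value outside its range is refused whole. The fingers move at their own pace and stop on an object; "squeeze" is the grip in N (left out, the last holds). Time passes only in rows, so rows that do not move let the fingers close. It gives the time, the measured TCP pose, the force, the opening and the grip force at its end, in the units of the state.
- r.read_state(): the state, without advancing time (a new reading comes with each control period).
- r.camera(name): name is "scene" or "top" or "wrist"; returns a dict with "pixels" (480x640x3 uint8, red, green, blue), "camera_matrix" (3x3 intrinsics, pixels), "cam_to_world" (4x4, takes a point from camera to world coordinates); the wrist camera has in their place "hand_eye" (4x4, takes a point from camera to tool coordinates, whose origin is the TCP and whose axes are the flange's). Camera axes: x right, y up, looking along -z (the intrinsics and any distortion apply to the point x, -y, -z); pixel columns grow to the right and rows downward; lengths in m; the calibration is good to about 2 mm. The wrist camera is an equidistant fisheye: a pixel r from the principal point sees the ray r / f radians off the axis. A picture is of the moment at which its call begins: read the wrist's pose just before it. There is no depth.
- r.close_job(): hands the job in; it is judged then, once.
The state is a dict: "time": time; "joint_positions": joint angles; "joint_vel": joint speeds; "joint_torque": joint torques, N m; "ee_pos": TCP position; "eef_rot": TCP orientation; "ft_force": force on the tool from outside, world axes, zero at the start; "torque": the same for the moment, N m; "width": finger opening in m; "grip_force": force on a finger pad.
Only numpy, scipy, OpenCV 4.12 (cv2) and the standard library are available. Lean on these libraries where they do the work, as an engineer would, in place of code of your own. Each camera call takes 0.05 s, during which the arm holds its last target. There are 200 camera calls.

## Working session

There is one attempt and no reset: what is moved stays moved. The work goes in short steps, Python scripts to look and compute and a tool call to move; the robot and the scene stay as the last step left them, time stands still between calls to the robot, and variables do not carry over. Pictures are saved under pics/ and viewed, at most 11 in all, crops included, and the job is handed in when it is done.

Besides the shell and the picture viewer there is one more tool, called after "Request:" as name(argument=value, ...), one argument or row to a line, values as JSON. play_rows: Moves the arm, as the interface text tells. Shifts and turns lie within -1 to 1; 1 stands for 200 mm of shift or pi rad of turn. Its arguments: {"type":"object","properties":{"claw":{"type":"array"},"delta_pos":{"type":"array"},"delta_rot":{"type":"array"},"squeeze":{"type":"number"}},"required":["claw","delta_pos","delta_rot"]}

```bash
mkdir -p pics; ls; python3 - <<'E'
from bench import r
import cv2,numpy as np
s=r.read_state();print(s, r.grip_point_offset)
for n in("scene","top"):
    c=r.camera(n);cv2.imwrite(f"pics/{n}0.png",c["pixels"][:,:,::-1]);print(n,c["camera_matrix"],c["cam_to_world"],[k for k in c])
    np.savez(f"{n}0.npz",**{k:v for k,v in c.items() if k in("pixels","camera_matrix","cam_to_world")})
E
```

```text
pics
{'time': 0.0, 'joint_positions': array([ 1.12143426,  0.33287795, -0.0647038 ,  1.46095243,  0.02159778,
        1.34993944, -0.08849433]), 'joint_vel': array([ 6.31539141e-04,  8.75981575e-04, -3.88692342e-05, -7.24764151e-04,
       -9.04580501e-04,  1.38163312e-04, -1.31577187e-03]), 'joint_torque': array([-1.52945449e-03, -6.23256969e+01,  2.32926279e-02, -3.89891267e+01,
       -6.14477182e-02,  3.98112356e-02,  1.55512544e-04]), 'ee_pos': array([ 0.25853046, -0.56857495,  0.22174487]), 'eef_rot': array([ 9.77317071e-01,  2.11780059e-01, -1.89681537e-04, -7.16143513e-04]), 'ft_force': array([-0.75778203,  0.42126349, -0.31721951]), 'torque': array([ 0.01047029, -0.03107112,  0.06924798]), 'grip_force': 0.0, 'width': 0.08698167136873841} 0.0187
scene [[575.56796606   0.         319.66690894]
 [  0.         575.56796606 241.4020767 ]
 [  0.           0.           1.        ]] [[ 1.70824364e-01 -7.87835859e-01  5.91720961e-01  1.18525567e+00]
 [ 9.85301069e-01  1.37147515e-01 -1.01844792e-01 -8.93806507e-02]
 [-9.16080034e-04  6.00420868e-01  7.99683651e-01  9.51820435e-01]
 [ 0.00000000e+00  0.00000000e+00  0.00000000e+00  1.00000000e+00]] ['pixels', 'camera_matrix', 'cam_to_world']
top [[559.40247943   0.         319.11641962]
 [  0.         559.40247943 239.07430867]
 [  0.           0.           1.        ]] [[ 2.80107750e-02  9.83528511e-01 -1.78569493e-01  3.31150279e-01]
 [-9.99588550e-01  2.86631745e-02  1.07408810e-03  1.43791880e-02]
 [ 6.17476482e-03  1.78465935e-01  9.83926716e-01  1.27379211e+00]
 [ 0.00000000e+00  0.00000000e+00  0.00000000e+00  1.00000000e+00]] ['pixels', 'camera_matrix', 'cam_to_world']
```

View pics/scene0.png

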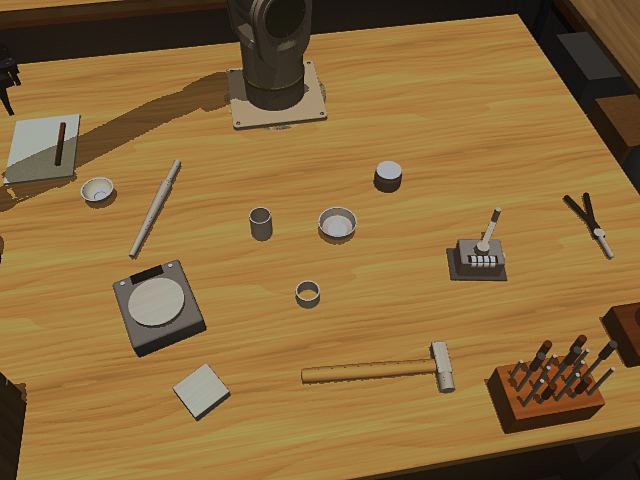

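View pics/top0.png

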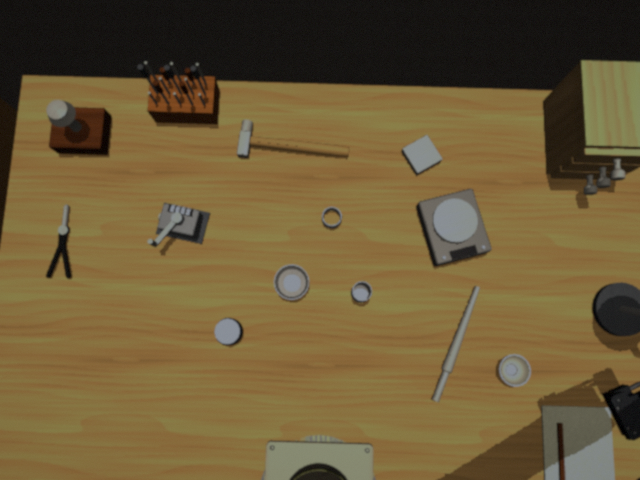

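The scene view shows the beaker at about (261,223), the pan at (156,301) and the counter at (480,258) with its post top at (497,212). In the top view they are at about (361,292), (455,220) and (178,222), post (153,243). Next I'll look at enlarged crops.

```bash
cat > h.py <<'E'
import numpy as np,cv2
def load(n):
    d=np.load(n+"0.npz");return {k:d[k] for k in d}
def ray(c,u,v):
    K=c["camera_matrix"];d=np.array([(u-K[0,2])/K[0,0],-(v-K[1,2])/K[1,1],-1.]);T=c["cam_to_world"]
    return T[:3,3],T[:3,:3]@d
def on(c,u,v,z):
    o,d=ray(c,u,v);return o+d*(z-o[2])/d[2]
def tri(c1,p1,c2,p2):
    o,d=ray(c1,*p1);q,e=ray(c2,*p2)
    s=np.linalg.lstsq(np.c_[d,-e],q-o,rcond=None)[0];a=o+d*s[0];b=q+e*s[1]
    return (a+b)/2,np.linalg.norm(a-b)
def proj(c,p):
    T=c["cam_to_world"];q=T[:3,:3].T@(np.asarray(p)-T[:3,3]);K=c["camera_matrix"]
    return K[0,0]*q[0]/-q[2]+K[0,2],-K[1,1]*q[1]/-q[2]+K[1,2]
E
python3 - <<'E'
from h import *
rows=[]
for n,boxes in(("top",[(340,272),(435,200),(145,200)]),("scene",[(241,203),(126,270),(455,205)])):
    im=load(n)["pixels"][:,:,::-1]; t=[]
    for i,(x,y) in enumerate(boxes):
        w=[40,60,66][i] 
        if n=="top" and i==1: x,y=415,185; w=80
        if n=="scene" and i==1: x,y=110,255; w=100
        if n=="scene" and i==2: w=80
        print(n,x,y,w,264/w)
        t.append(cv2.resize(im[y:y+w,x:x+w],(264,264),interpolation=cv2.INTER_NEAREST))
    rows.append(np.hstack(t))
cv2.imwrite("pics/crops.png",np.vstack(rows))
# pan: bright blob
for n,(x,y,w) in(("top",(415,185,80)),("scene",(110,255,100))):
    c=load(n);g=c["pixels"][y:y+w,x:x+w].astype(int);m=((g.min(2)>100)&(np.ptp(g,axis=2)<50)).astype(np.uint8)
    cs=max(cv2.findContours(m,0,cv2.CHAIN_APPROX_NONE)[0],key=cv2.contourArea)
    e=cv2.fitEllipse(cs);u,v=e[0][0]+x,e[0][1]+y;print(n,e,u,v,on(c,u,v,.058))
E
```

```text
top 340 272 40 6.6
top 415 185 80 3.3
top 145 200 66 4.0
scene 241 203 40 6.6
scene 110 255 100 2.64
scene 455 205 80 3.3
top ((40.24171447753906, 34.37364959716797), (43.0103645324707, 46.01858901977539), 125.58177185058594) 455.24171447753906 219.37364959716797 [ 0.60519126 -0.28865998  0.058     ]
scene ((45.63178253173828, 46.089866638183594), (44.839996337890625, 56.7887077331543), 67.21983337402344) 155.63178253173828 301.0898666381836 [ 0.60571637 -0.28977019  0.058     ]
```

View pics/crops.png

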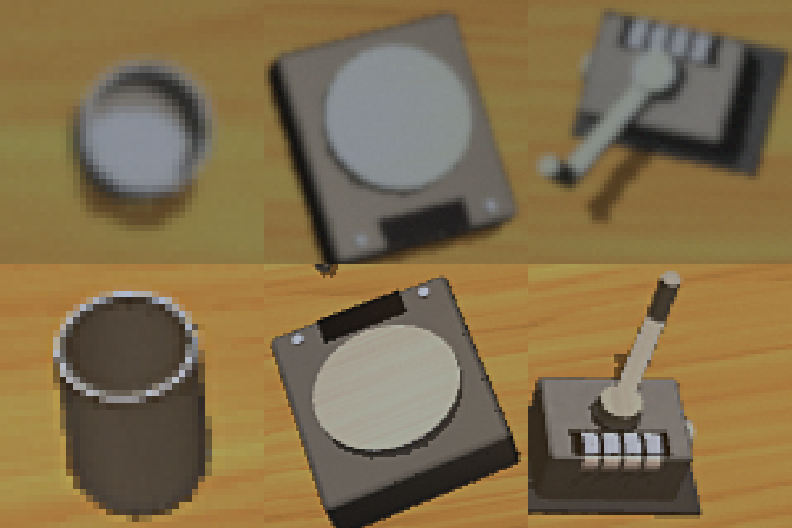

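The crops are clear: the beaker rim is centred near (260,215) in scene and (361.5,291) in top. The post top is near (497.5,209.5) in scene and (150,240.5) in top, and the hub near (482.5,246.5) and (176.5,218).

```bash
python3 - <<'E'
from h import *
t,s=load("top"),load("scene")
# beaker rim in scene: bright outline
x,y,w=241,203,40
g=s["pixels"][y:y+24,x:x+w].astype(int);m=(g.min(2)>110)
p=np.argwhere(m)[:,::-1].astype(np.float32);e=cv2.fitEllipse(p);print("rim scene",e)
us=(e[0][0]+x,e[0][1]+y)
print("beaker scene",on(s,*us,.062),"width mm",e[1])
g=t["pixels"][272:312,340:380].astype(int);m=((g[:,:,2]-g[:,:,0])>-5).astype(np.uint8)
cs=max(cv2.findContours(m,0,cv2.CHAIN_APPROX_NONE)[0],key=cv2.contourArea);(cx,cy),rr=cv2.minEnclosingCircle(cs);print("top blob",cx+340,cy+272,rr)
for ut in((cx+340,cy+272),(361.7,291)):print(on(t,*ut,.062),tri(t,ut,s,us))
pt,ps=(150,240.5),(497.5,209.5);print("post",tri(t,pt,s,ps),on(t,*pt,.094),on(s,*ps,.094))
ht,hs=(176.5,218),(482.5,246.5);print("hub",tri(t,ht,s,hs),on(t,*ht,.064),on(s,*hs,.064))
a,b=on(t,145+104/4,200+37/4,.048),on(t,145+186/4,200+48/4,.048);print("wheels",a,b)
for n,c,q in(("post",0,(0,0)),):pass
E
```

```text
rim scene ((18.521717071533203, 11.848405838012695), (15.835306167602539, 20.71747589111328), 83.09806823730469)
beaker scene [ 0.44065092 -0.08337356  0.062     ] width mm (15.835306167602539, 20.71747589111328)
top blob 361.0 291.5 9.861641883850098
[ 0.43836515 -0.08085144  0.062     ] (array([ 0.43851151, -0.08221515,  0.05923737]), np.float64(0.002295904116198115))
[ 0.4394908  -0.08235202  0.062     ] (array([ 0.43957402, -0.08291422,  0.06063059]), np.float64(0.0009068471927269195))
post (array([0.53191604, 0.37492289, 0.09205736]), np.float64(0.0003378437490633389)) [0.53163426 0.37450159 0.094     ] [0.53339416 0.37368986 0.094     ]
hub (array([0.59012049, 0.33116336, 0.05842503]), np.float64(0.000672157286450731)) [0.58883729 0.32937365 0.064     ] [0.59384429 0.32889552 0.064     ]
wheels [0.61195036 0.34733816 0.048     ] [0.60698338 0.3009659  0.048     ]
```

Request:
play_rows(
  claw=[0, 0, 0, 0, 0, 0, 0, 0],
  delta_pos=[
    [0.08, -0.08, 0],
    [0.16, -0.16, 0.01],
    [0.16, -0.16, 0.01],
    [0.16, -0.16, 0.01],
    [0.16, -0.16, 0.01],
    [0.16, -0.16, 0.01],
    [0.16, -0.16, 0.01],
    [0.16, -0.16, 0.01],
  ],
  delta_rot=[
    [0, 0, 0],
    [0, 0, 0],
    [0, 0, 0],
    [0, 0, 0],
    [0, 0, 0],
    [0, 0, 0],
    [0, 0, 0],
    [0, 0, 0],
  ],
  squeeze=5,
)

```text
time: 0.9
ee_pos: [0.378, -0.2493, 0.2084]
eef_rot: [0.977, 0.212, -0.0, 0.0]
ft_force: [0.7, -0.0, -0.5]
width: 0.0872
grip_force: 0.0
```

Request:
play_rows(
  claw=[0, 0, 0, 0, 0, 0],
  delta_pos=[
    [0.16, -0.16, 0.01],
    [0.16, -0.16, 0.01],
    [0.16, -0.16, 0.01],
    [0.15, -0.155, 0.01],
    [0, 0, 0],
    [0, 0, 0],
  ],
  delta_rot=[
    [0, 0, 0],
    [0, 0, 0],
    [0, 0, 0],
    [0, 0, 0],
    [0, 0, 0],
    [0, 0, 0],
  ],
)

```text
time: 1.5
ee_pos: [0.4399, -0.0826, 0.2003]
eef_rot: [0.977, 0.213, -0.0, -0.0]
ft_force: [-0.1, -0.1, 0.1]
width: 0.0873
grip_force: 0.0
```

```bash
cat >> h.py <<'E'
from scipy.spatial.transform import Rotation as R
def won(c,s,u,v,z):
    K=c["camera_matrix"];d=np.array([u-K[0,2],v-K[1,2]]);rr=np.hypot(*d);th=rr/K[0,0];d=d/max(rr,1e-9)*np.sin(th)
    v=np.array([d[0],-d[1],-np.cos(th)]);H=c["hand_eye"];W=R.from_quat(s["eef_rot"]).as_matrix()
    o=s["ee_pos"]+W@H[:3,3];e=W@H[:3,:3]@v
    return o+e*(z-o[2])/e[2]
def wproj(c,s,p):
    W=R.from_quat(s["eef_rot"]).as_matrix();H=c["hand_eye"];q=H[:3,:3].T@(W.T@(np.asarray(p)-s["ee_pos"])-H[:3,3])
    th=np.arccos(-q[2]/np.linalg.norm(q));K=c["camera_matrix"];d=np.array([q[0],-q[1]]);d/=np.linalg.norm(d)
    return d*th*K[0,0]+K[:2,2]
E
python3 - <<'E'
from bench import r
from h import *
s=r.read_state();c=r.camera("wrist");print(c["camera_matrix"][0],c["camera_matrix"][1],c["hand_eye"])
cv2.imwrite("pics/w1.png",c["pixels"][:,:,::-1])
print(wproj(c,s,[.44,-.083,.062]),wproj(c,s,[.462,-.083,.062]),wproj(c,s,[.418,-.083,.062]),wproj(c,s,[.44,-.061,.062]),wproj(c,s,[.44,-.105,.062]))
E
```

```text
[371.64829954   0.         312.41987184] [  0.         371.64829954 237.12816591] [[ 2.00319425e-04  9.60073829e-01  2.79746675e-01  7.42583999e-02]
 [ 9.99999971e-01 -2.29522530e-04  7.16332200e-05 -1.18022353e-04]
 [ 1.32981344e-04  2.79746653e-01 -9.60073847e-01 -1.62575315e-01]
 [ 0.00000000e+00  0.00000000e+00  0.00000000e+00  1.00000000e+00]]
[313.07034498 221.72679261] [324.22719261 198.11939559] [302.26922894 244.62552685] [288.93679505 211.02858919] [336.84113843 232.31582526]
```

View pics/w1.png

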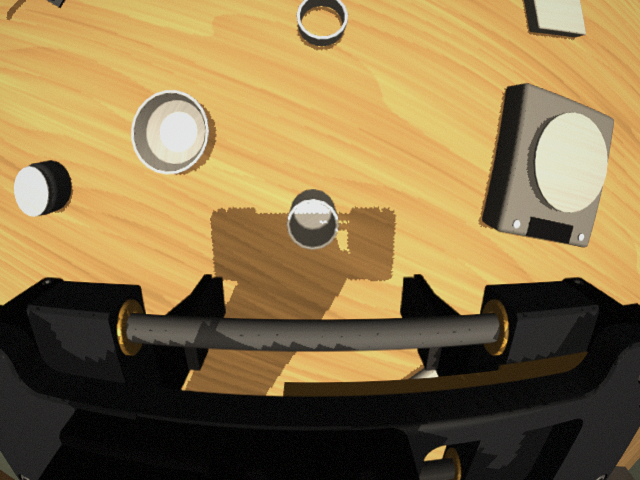

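The beaker rim is at about (313,221), within a pixel of the predicted (313,222), so the position is confirmed. Descending.

Request:
play_rows(
  claw=[0, 0, 0, 0, 0, 0.1, 0.2, 0.3],
  delta_pos=[
    [0, 0, 0.1],
    [0, 0, 0.18],
    [0, 0, 0.2],
    [0, 0, 0.2],
    [0, 0, 0.15],
    [0, 0, 0.065],
    [0, 0, 0],
    [0, 0, 0],
  ],
  delta_rot=[
    [0, 0, 0],
    [0, 0, 0],
    [0, 0, 0],
    [0, 0, 0],
    [0, 0, 0],
    [0, 0, 0],
    [0, 0, 0],
    [0, 0, 0],
  ],
  squeeze=5,
)

```text
time: 2.35
ee_pos: [0.4407, -0.084, 0.0226]
eef_rot: [0.977, 0.211, 0.001, 0.0]
ft_force: [-0.3, 0.1, 0.0]
width: 0.0706
grip_force: 0.0
```

Request:
play_rows(
  claw=[0.4, 0.42, 0.44, 0.46, 0.48, 0.5, 0.52, 0.54],
  delta_pos=[
    [0, 0, 0],
    [0, 0, 0],
    [0, 0, 0],
    [0, 0, 0],
    [0, 0, 0],
    [0, 0, 0],
    [0, 0, 0],
    [0, 0, 0],
  ],
  delta_rot=[
    [0, 0, 0],
    [0, 0, 0],
    [0, 0, 0],
    [0, 0, 0],
    [0, 0, 0],
    [0, 0, 0],
    [0, 0, 0],
    [0, 0, 0],
  ],
)

```text
time: 3.15
ee_pos: [0.44, -0.0833, 0.0216]
eef_rot: [0.977, 0.212, -0.0, -0.0]
ft_force: [0.1, 0.9, 2.3]
width: 0.0437
grip_force: 5.0
```

Request:
play_rows(
  claw=[0.56, 0.6, 0.65, 0.7, 0.7, 0.7],
  delta_pos=[
    [0, 0, 0],
    [0, 0, 0],
    [0, 0, 0],
    [0, 0, 0],
    [0, 0, 0],
    [0, 0, 0],
  ],
  delta_rot=[
    [0, 0, 0],
    [0, 0, 0],
    [0, 0, 0],
    [0, 0, 0],
    [0, 0, 0],
    [0, 0, 0],
  ],
)

```text
time: 3.75
ee_pos: [0.44, -0.0833, 0.0216]
eef_rot: [0.977, 0.212, -0.0, -0.0]
ft_force: [-0.0, 2.0, 2.5]
width: 0.044
grip_force: 5.0
```

Request:
play_rows(
  claw=[0.7, 0.7, 0.7, 0.7, 0.7, 0.7, 0.7, 0.7],
  delta_pos=[
    [0, 0, -0.02],
    [0, 0, -0.06],
    [0, 0, -0.1],
    [0, 0, -0.1],
    [0, 0, -0.1],
    [0, 0, -0.1],
    [0, 0, -0.06],
    [0, 0, 0],
  ],
  delta_rot=[
    [0, 0, 0],
    [0, 0, 0],
    [0, 0, 0],
    [0, 0, 0],
    [0, 0, 0],
    [0, 0, 0],
    [0, 0, 0],
    [0, 0, 0],
  ],
)

```text
time: 4.55
ee_pos: [0.4411, -0.0837, 0.1314]
eef_rot: [0.977, 0.212, 0.001, 0.001]
ft_force: [0.2, 0.4, -0.7]
width: 0.0439
grip_force: 5.0
```

Request:
play_rows(
  claw=[0.7, 0.7, 0.7, 0.7, 0.7, 0.7, 0.7, 0.7],
  delta_pos=[
    [0.008, 0.03, 0],
    [0.015, 0.06, 0],
    [0.023, 0.09, 0],
    [0.028, 0.11, 0],
    [0.028, 0.11, 0],
    [0.028, 0.11, 0],
    [0.028, 0.11, 0],
    [0.028, 0.11, 0],
  ],
  delta_rot=[
    [0, 0, 0],
    [0, 0, 0],
    [0, 0, 0],
    [0, 0, 0],
    [0, 0, 0],
    [0, 0, 0],
    [0, 0, 0],
    [0, 0, 0],
  ],
)

```text
time: 5.35
ee_pos: [0.5346, -0.2026, 0.128]
eef_rot: [0.977, 0.211, -0.001, -0.0]
ft_force: [-0.3, -1.1, -0.2]
width: 0.0439
grip_force: 5.0
```

Request:
play_rows(
  claw=[0.7, 0.7, 0.7, 0.7, 0.7, 0.7, 0.7, 0.7],
  delta_pos=[
    [0.028, 0.11, 0],
    [0.028, 0.11, 0],
    [0.028, 0.11, 0],
    [0.026, 0.1, 0],
    [0.018, 0.07, 0],
    [0.013, 0.05, 0],
    [0, 0, 0],
    [0, 0, 0],
  ],
  delta_rot=[
    [0, 0, 0],
    [0, 0, 0],
    [0, 0, 0],
    [0, 0, 0],
    [0, 0, 0],
    [0, 0, 0],
    [0, 0, 0],
    [0, 0, 0],
  ],
)

```text
time: 6.15
ee_pos: [0.6052, -0.289, 0.1287]
eef_rot: [0.977, 0.212, -0.0, -0.0]
ft_force: [0.6, 1.0, -0.6]
width: 0.0436
grip_force: 5.0
```

```bash
python3 - <<'E'
from bench import r
from h import *
s=r.read_state();print(s["ee_pos"],s["eef_rot"],s["ft_force"]);c=r.camera("wrist");t=r.camera("scene")
cv2.imwrite("pics/w2.png",np.hstack([cv2.resize(c["pixels"][100:340,150:470,::-1],(400,300)),cv2.resize(t["pixels"][160:360,60:327,::-1],(400,300))]))
print(s["ee_pos"]+R.from_quat(s["eef_rot"]).as_matrix()@[0,0,-.0187])
E
```

```text
[ 0.60518324 -0.28901249  0.1287155 ] [ 9.77304148e-01  2.11839989e-01 -4.56548699e-04 -4.60285251e-04] [ 0.61862712  0.97631975 -0.59095547]
[ 0.60520357 -0.2890257   0.14741549]
```

View pics/w2.png

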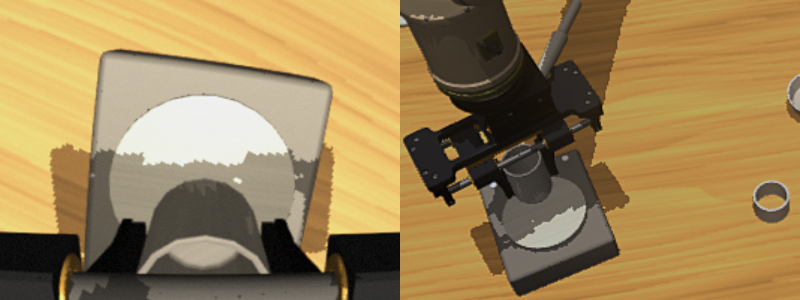

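The beaker hangs upright over the pan. Lowering, slowly near contact.

Request:
play_rows(
  claw=[0.7, 0.7, 0.7, 0.7, 0.7, 0.7, 0.7, 0.7],
  delta_pos=[
    [0, 0, 0.03],
    [0, 0, 0.05],
    [0, 0, 0.05],
    [0, 0, 0.04],
    [0, 0, 0.03],
    [0, 0, 0.02],
    [0, 0, 0.008],
    [0, 0, 0],
  ],
  delta_rot=[
    [0, 0, 0],
    [0, 0, 0],
    [0, 0, 0],
    [0, 0, 0],
    [0, 0, 0],
    [0, 0, 0],
    [0, 0, 0],
    [0, 0, 0],
  ],
)

```text
time: 7.05
ee_pos: [0.6055, -0.2893, 0.0839]
eef_rot: [0.977, 0.212, 0.0, 0.0]
ft_force: [0.9, 1.3, 1.3]
width: 0.0439
grip_force: 5.0
```

Request:
play_rows(
  claw=[0.7, 0.7, 0.7, 0.7, 0.7, 0.7, 0.7],
  delta_pos=[
    [0, 0, 0.003],
    [0, 0, 0.003],
    [0, 0, 0.003],
    [0, 0, 0.003],
    [0, 0, 0.003],
    [0, 0, 0],
    [0, 0, 0],
  ],
  delta_rot=[
    [0, 0, 0],
    [0, 0, 0],
    [0, 0, 0],
    [0, 0, 0],
    [0, 0, 0],
    [0, 0, 0],
    [0, 0, 0],
  ],
)

```text
time: 7.75
ee_pos: [0.6055, -0.2893, 0.081]
eef_rot: [0.977, 0.212, 0.0, 0.0]
ft_force: [-0.5, 0.9, -0.3]
width: 0.0439
grip_force: 5.0
```

Request:
play_rows(
  claw=[0.7, 0.7, 0.7, 0.7, 0.7, 0.7, 0.7],
  delta_pos=[
    [0, 0, 0.003],
    [0, 0, 0.003],
    [0, 0, 0.003],
    [0, 0, 0.003],
    [0, 0, 0],
    [0, 0, 0],
    [0, 0, 0],
  ],
  delta_rot=[
    [0, 0, 0],
    [0, 0, 0],
    [0, 0, 0],
    [0, 0, 0],
    [0, 0, 0],
    [0, 0, 0],
    [0, 0, 0],
  ],
)

```text
time: 8.45
ee_pos: [0.6055, -0.2893, 0.0787]
eef_rot: [0.977, 0.212, 0.0, 0.0]
ft_force: [0.1, -0.5, 0.1]
width: 0.0435
grip_force: 5.0
```

```bash
python3 - <<'E'
from bench import r
import numpy as np
f=[]
for i in range(6):
    r.camera("top");s=r.read_state();f.append(s["ft_force"])
print(np.mean(f,0),np.std(f,0),s["ee_pos"])
E
```

```text
[-0.1894218  -0.0798574   0.47068179] [0.59637641 0.12295107 0.44649553] [ 0.60553712 -0.28932802  0.07860066]
```

Request:
play_rows(
  claw=[0.7, 0.7, 0.7, 0.7],
  delta_pos=[
    [0, 0, 0.003],
    [0, 0, 0.003],
    [0, 0, 0],
    [0, 0, 0],
  ],
  delta_rot=[
    [0, 0, 0],
    [0, 0, 0],
    [0, 0, 0],
    [0, 0, 0],
  ],
)

```text
time: 9.15
ee_pos: [0.6056, -0.2894, 0.0774]
eef_rot: [0.977, 0.212, 0.0, 0.0]
ft_force: [-0.4, 0.8, 1.0]
width: 0.0438
grip_force: 5.0
```

```bash
python3 - <<'E'
from bench import r
import numpy as np
f=[]
for i in range(10):
    c=r.camera("scene");s=r.read_state();f.append(s["ft_force"])
print(np.mean(f,0),np.std(f,0),s["ee_pos"])
E
```

```text
[-0.10074097 -0.16367387  1.26446854] [0.51266142 0.56329507 0.2799    ] [ 0.60551935 -0.28938359  0.07740375]
```

Contact is clear: the force rose as a 0.58 N/mm spring would. I'll ease up a little and release.

Request:
play_rows(
  claw=[0.7, 0.7, 0.5, 0.48, 0.46, 0.43, 0.4, 0.35],
  delta_pos=[
    [0, 0, -0.006],
    [0, 0, 0],
    [0, 0, 0],
    [0, 0, 0],
    [0, 0, 0],
    [0, 0, 0],
    [0, 0, 0],
    [0, 0, 0],
  ],
  delta_rot=[
    [0, 0, 0],
    [0, 0, 0],
    [0, 0, 0],
    [0, 0, 0],
    [0, 0, 0],
    [0, 0, 0],
    [0, 0, 0],
    [0, 0, 0],
  ],
)

```text
time: 10.45
ee_pos: [0.6055, -0.2893, 0.0785]
eef_rot: [0.977, 0.212, -0.0, 0.0]
ft_force: [-0.2, -0.1, -1.3]
width: 0.0542
grip_force: 0.0
```

Request:
play_rows(
  claw=[0.25, 0.1, 0, 0, 0],
  delta_pos=[
    [0, 0, 0],
    [0, 0, 0],
    [0, 0, 0],
    [0, 0, 0],
    [0, 0, 0],
  ],
  delta_rot=[
    [0, 0, 0],
    [0, 0, 0],
    [0, 0, 0],
    [0, 0, 0],
    [0, 0, 0],
  ],
)

```text
time: 10.95
ee_pos: [0.6055, -0.2893, 0.0786]
eef_rot: [0.977, 0.212, 0.0, 0.0]
ft_force: [0.2, 0.1, -0.6]
width: 0.0846
grip_force: 0.0
```

Request:
play_rows(
  claw=[0, 0, 0, 0, 0, 0, 0],
  delta_pos=[
    [0, 0, -0.05],
    [0, 0, -0.1],
    [0, 0, -0.15],
    [0, 0, -0.15],
    [0, 0, -0.15],
    [0, 0, -0.1],
    [0, 0, 0],
  ],
  delta_rot=[
    [0, 0, 0],
    [0, 0, 0],
    [0, 0, 0],
    [0, 0, 0],
    [0, 0, 0],
    [0, 0, 0],
    [0, 0, 0],
  ],
)

```text
time: 11.65
ee_pos: [0.607, -0.2897, 0.2232]
eef_rot: [0.977, 0.212, 0.003, 0.002]
ft_force: [0.8, -0.2, 0.8]
width: 0.0874
grip_force: 0.0
```

```bash
python3 - <<'E'
from bench import r
from h import *
s=r.read_state();print(s["time"],s["ee_pos"]);c=r.camera("wrist");t=r.camera("scene")
cv2.imwrite("pics/w3.png",np.hstack([cv2.resize(c["pixels"][100:340,150:470,::-1],(400,300)),cv2.resize(t["pixels"][160:360,60:327,::-1],(400,300))]))
print((wproj(c,s,[.6055,-.2892,.118])-[150,100])*1.25)
E
```

```text
11.65 [ 0.60701625 -0.28971169  0.22316723]
[200.58927588 167.97624702]
```

View pics/w3.png

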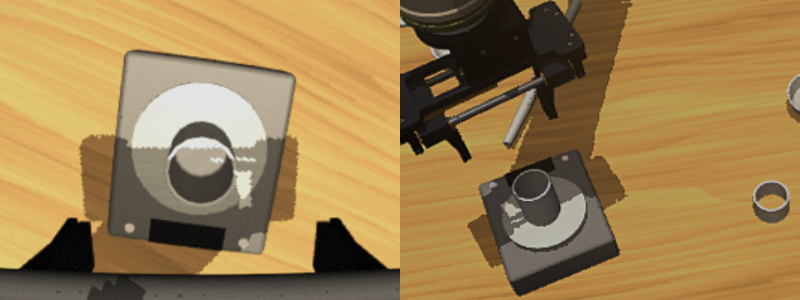

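The beaker stands upright in the middle of the pan; its rim is at crop pixel (201,171) against the predicted (201,168). Next is the counter, after a check of the wrist joint's margin.

```bash
python3 - <<'E'
from bench import r
s=r.read_state();print(s["joint_positions"].round(3),s["ee_pos"],s["eef_rot"])
E
```

```text
[ 0.664  0.467 -0.411  1.312  0.184  1.399 -0.882] [ 0.60558423 -0.28932021  0.21907119] [9.77312493e-01 2.11801941e-01 3.44797460e-04 3.30566157e-04]
```

Request:
play_rows(
  claw=[0.2, 0.4, 0.6, 0.8, 1, 1, 1, 1],
  delta_pos=[
    [0, 0, 0],
    [0, 0, 0],
    [0, 0, 0],
    [0, 0, 0],
    [0, 0, 0],
    [0, 0, 0],
    [0, 0, 0],
    [0, 0, 0],
  ],
  delta_rot=[
    [0, 0, -0.03],
    [0, 0, -0.045],
    [0, 0, -0.045],
    [0, 0, -0.045],
    [0, 0, -0.045],
    [0, 0, -0.045],
    [0, 0, -0.045],
    [0, 0, -0.045],
  ],
)

```text
time: 12.55
ee_pos: [0.6049, -0.2891, 0.2171]
eef_rot: [0.726, 0.688, -0.0, -0.001]
ft_force: [0.2, 0.2, -0.4]
width: 0.0308
grip_force: 0.0
```

Request:
play_rows(
  claw=[1, 1, 1, 1, 1, 1, 1, 1],
  delta_pos=[
    [0, 0, 0],
    [0, 0, 0],
    [0, 0, 0],
    [0, 0, 0],
    [0, 0, 0],
    [0, 0, 0],
    [0, 0, 0],
    [0, 0, 0],
  ],
  delta_rot=[
    [0, 0, -0.045],
    [0, 0, -0.045],
    [0, 0, -0.045],
    [0, 0, -0.045],
    [0, 0, -0.045],
    [0, 0, -0.045],
    [0, 0, -0.045],
    [0, 0, -0.045],
  ],
)

```text
time: 13.35
ee_pos: [0.6049, -0.2891, 0.2171]
eef_rot: [0.244, 0.97, 0.0, -0.001]
ft_force: [0.5, -0.3, -0.3]
width: 0.0006
grip_force: 0.0
```

Request:
play_rows(
  claw=[1, 1, 1, 1],
  delta_pos=[
    [0, 0, 0],
    [0, 0, 0],
    [0, 0, 0],
    [0, 0, 0],
  ],
  delta_rot=[
    [0, 0, -0.045],
    [0, 0, -0.045],
    [0, 0, -0.01],
    [0, 0, 0],
  ],
)

```text
time: 13.75
ee_pos: [0.6051, -0.2892, 0.2176]
eef_rot: [0.094, 0.996, 0.0, -0.001]
ft_force: [0.1, -0.7, 0.5]
width: 0.0004
grip_force: 0.0
```

Request:
play_rows(
  claw=[1, 1, 1, 1, 1, 1, 1, 1],
  delta_pos=[
    [0.027, 0.095, 0],
    [0.054, 0.19, 0.005],
    [0.054, 0.19, 0.005],
    [0.054, 0.19, 0.005],
    [0.054, 0.19, 0.005],
    [0.054, 0.19, 0.005],
    [0.054, 0.19, 0.005],
    [0.054, 0.19, 0.005],
  ],
  delta_rot=[
    [0, 0, 0],
    [0, 0, 0],
    [0, 0, 0],
    [0, 0, 0],
    [0, 0, 0],
    [0, 0, 0],
    [0, 0, 0],
    [0, 0, 0],
  ],
)

```text
time: 14.55
ee_pos: [0.578, 0.0072, 0.2114]
eef_rot: [0.095, 0.995, -0.0, -0.0]
ft_force: [0.5, -0.3, 0.1]
width: 0.0004
grip_force: 0.0
```

Request:
play_rows(
  claw=[1, 1, 1, 1, 1, 1, 1, 1],
  delta_pos=[
    [0.054, 0.19, 0.005],
    [0.054, 0.19, 0.005],
    [0.054, 0.19, 0.005],
    [0.054, 0.19, 0.005],
    [0.054, 0.19, 0.005],
    [0.054, 0.19, 0.005],
    [0.054, 0.19, 0.005],
    [0.054, 0.19, 0.005],
  ],
  delta_rot=[
    [0, 0, 0],
    [0, 0, 0],
    [0, 0, 0],
    [0, 0, 0],
    [0, 0, 0],
    [0, 0, 0],
    [0, 0, 0],
    [0, 0, 0],
  ],
)

```text
time: 15.35
ee_pos: [0.5494, 0.3218, 0.2031]
eef_rot: [0.095, 0.995, -0.0, -0.0]
ft_force: [0.9, 0.0, 1.1]
width: 0.0002
grip_force: 0.0
```

Request:
play_rows(
  claw=[1, 1, 1, 1, 1],
  delta_pos=[
    [0.054, 0.19, 0.005],
    [0.054, 0.19, 0.005],
    [0.027, 0.07, 0.005],
    [0, 0, 0],
    [0, 0, 0],
  ],
  delta_rot=[
    [0, 0, 0],
    [0, 0, 0],
    [0, 0, 0],
    [0, 0, 0],
    [0, 0, 0],
  ],
)

```text
time: 15.85
ee_pos: [0.5399, 0.4136, 0.2001]
eef_rot: [0.094, 0.996, -0.0, -0.0]
ft_force: [-0.1, -0.6, -0.8]
width: 0.0003
grip_force: 0.0
```

```bash
python3 - <<'E'
from bench import r
from h import *
s=r.read_state();print(s["time"],s["ee_pos"],s["joint_positions"].round(2));c=r.camera("wrist")
cv2.imwrite("pics/w4.png",c["pixels"][:,:,::-1])
np.savez("w4.npz",K=c["camera_matrix"],H=c["hand_eye"],p=s["ee_pos"],q=s["eef_rot"])
for p in([.532,.374,.094],[.590,.331,.06],[.5176,.3116,.094]):print(wproj(c,s,p))
E
```

```text
15.85 [0.53985272 0.41363044 0.20007987] [-0.12  0.64 -0.95  1.29  0.51  1.46  0.36]
[260.96999985 237.50214503]
[235.09914612 295.53546717]
[181.11214926 234.38201785]
```

View pics/w4.png

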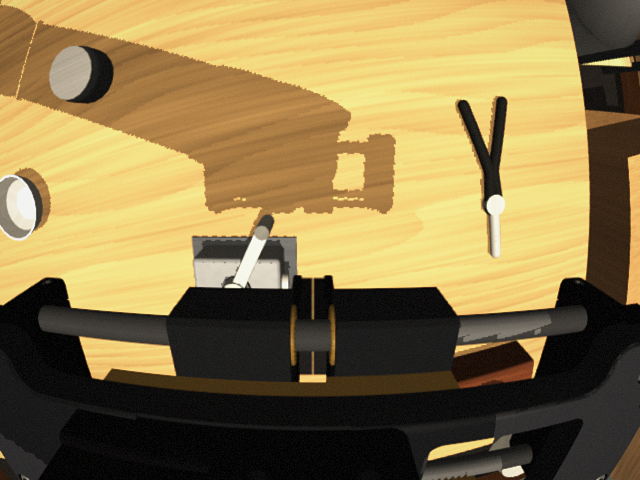

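The wrist view shows the post top as a disc at about (261,233), with its shaft running up to (268,219). I'll refine the position from that.

```bash
python3 - <<'E'
from h import *
d=np.load("w4.npz");c={"camera_matrix":d["K"],"hand_eye":d["H"]};s={"ee_pos":d["p"],"eef_rot":d["q"]}
im=cv2.imread("pics/w4.png");cv2.imwrite("pics/w4c.png",cv2.resize(im[200:300,190:310],(720,600),interpolation=cv2.INTER_NEAREST))
print(won(c,s,261,233,.094),won(c,s,263,232,.094),won(c,s,235,289,.060))
E
```

```text
[0.5285489  0.37481648 0.094     ] [0.52807079 0.3764925  0.094     ] [0.58363702 0.33263723 0.06      ]
```

View pics/w4c.png

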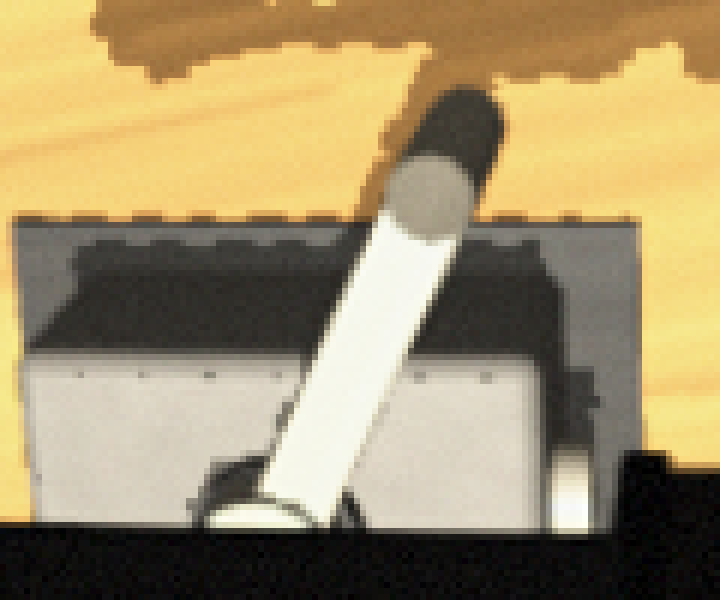

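Request:
play_rows(
  claw=[1, 1, 1, 1, 1, 1, 1, 1],
  delta_pos=[
    [0.03, 0, 0],
    [0, 0, 0.1],
    [0, 0, 0.15],
    [0, 0, 0.15],
    [0, 0, 0.13],
    [0, 0, 0.08],
    [0, 0, 0.04],
    [0, 0, 0],
  ],
  delta_rot=[
    [0, 0, 0],
    [0, 0, 0],
    [0, 0, 0],
    [0, 0, 0],
    [0, 0, 0],
    [0, 0, 0],
    [0, 0, 0],
    [0, 0, 0],
  ],
)

```text
time: 16.7
ee_pos: [0.534, 0.4145, 0.0702]
eef_rot: [0.093, 0.996, -0.0, -0.0]
ft_force: [0.0, 0.0, -0.3]
width: 0.0005
grip_force: 0.0
```

Request:
play_rows(
  claw=[1, 1, 1, 1, 1, 1, 1, 1],
  delta_pos=[
    [0, -0.02, 0],
    [0, -0.04, 0],
    [0, -0.04, 0],
    [0, -0.04, 0],
    [0, -0.04, 0],
    [0, -0.04, 0],
    [0, -0.04, 0],
    [0, 0, 0],
  ],
  delta_rot=[
    [0, 0, 0],
    [0, 0, 0],
    [0, 0, 0],
    [0, 0, 0],
    [0, 0, 0],
    [0, 0, 0],
    [0, 0, 0],
    [0, 0, 0],
  ],
)

```text
time: 17.5
ee_pos: [0.5247, 0.3625, 0.0705]
eef_rot: [0.093, 0.996, -0.0, 0.0]
ft_force: [-0.6, 1.5, -0.1]
width: 0.0001
grip_force: 0.9
```

```bash
python3 - <<'E'
from bench import r
from h import *
s=r.read_state();print(s["time"],s["ee_pos"],s["ft_force"]);c=r.camera("wrist");t=r.camera("scene")
cv2.imwrite("pics/w5.png",np.hstack([cv2.resize(c["pixels"][150:390,150:470,::-1],(400,300)),cv2.resize(t["pixels"][150:300,400:600,::-1],(400,300))]))
E
```

```text
17.5 [0.52470277 0.36248356 0.07050911] [-0.57017492  1.46088435 -0.12217017]
```

View pics/w5.png

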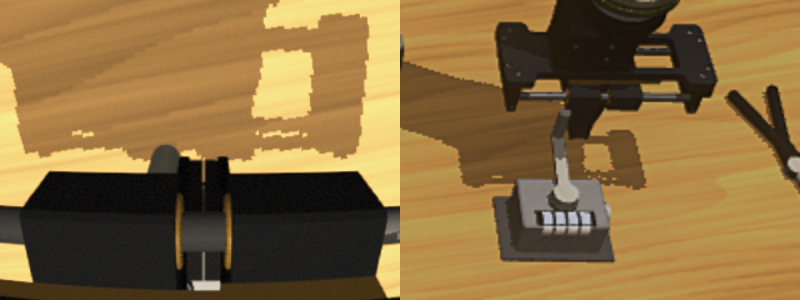

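The finger is on the post and the lever is swinging (1.5 N). I'll continue to the stop.

Request:
play_rows(
  claw=[1, 1, 1, 1, 1, 1, 1, 1],
  delta_pos=[
    [0, -0.02, 0],
    [0, -0.03, 0],
    [0, -0.03, 0],
    [0, -0.03, 0],
    [0, -0.02, 0],
    [0, -0.01, 0],
    [0, 0, 0],
    [0, 0, 0],
  ],
  delta_rot=[
    [0, 0, 0],
    [0, 0, 0],
    [0, 0, 0],
    [0, 0, 0],
    [0, 0, 0],
    [0, 0, 0],
    [0, 0, 0],
    [0, 0, 0],
  ],
)

```text
time: 18.4
ee_pos: [0.5194, 0.3365, 0.0707]
eef_rot: [0.093, 0.996, 0.0, 0.0]
ft_force: [2.6, 2.5, 0.4]
width: 0.0
grip_force: 1.4
```

Request:
play_rows(
  claw=[1, 1, 1],
  delta_pos=[
    [0, -0.01, 0],
    [0, 0, 0],
    [0, 0, 0],
  ],
  delta_rot=[
    [0, 0, 0],
    [0, 0, 0],
    [0, 0, 0],
  ],
)

```text
time: 18.7
ee_pos: [0.5188, 0.3346, 0.0706]
eef_rot: [0.093, 0.996, 0.0, 0.0]
ft_force: [1.7, 1.2, 1.7]
width: 0.0003
grip_force: 1.5
```

Request:
play_rows(
  claw=[1, 1, 1],
  delta_pos=[
    [0, -0.01, 0],
    [0, 0, 0],
    [0, 0, 0],
  ],
  delta_rot=[
    [0, 0, 0],
    [0, 0, 0],
    [0, 0, 0],
  ],
)

```text
time: 19.0
ee_pos: [0.5185, 0.3324, 0.0706]
eef_rot: [0.093, 0.996, -0.0, 0.0]
ft_force: [2.2, 3.4, 1.4]
width: 0.0006
grip_force: 1.5
```

Request:
play_rows(
  claw=[1, 1, 1],
  delta_pos=[
    [0, -0.01, 0],
    [0, 0, 0],
    [0, 0, 0],
  ],
  delta_rot=[
    [0, 0, 0],
    [0, 0, 0],
    [0, 0, 0],
  ],
)

```text
time: 19.3
ee_pos: [0.5182, 0.3304, 0.0705]
eef_rot: [0.093, 0.996, -0.0, 0.0]
ft_force: [2.7, 2.8, -0.0]
width: 0.0006
grip_force: 1.6
```

Request:
play_rows(
  claw=[1, 1, 1],
  delta_pos=[
    [0, -0.01, 0],
    [0, 0, 0],
    [0, 0, 0],
  ],
  delta_rot=[
    [0, 0, 0],
    [0, 0, 0],
    [0, 0, 0],
  ],
)

```text
time: 19.6
ee_pos: [0.5177, 0.3285, 0.0705]
eef_rot: [0.093, 0.996, -0.0, -0.0]
ft_force: [3.3, 2.0, 0.7]
width: 0.0004
grip_force: 1.7
```

Request:
play_rows(
  claw=[1, 1, 1],
  delta_pos=[
    [0, -0.01, 0],
    [0, 0, 0],
    [0, 0, 0],
  ],
  delta_rot=[
    [0, 0, 0],
    [0, 0, 0],
    [0, 0, 0],
  ],
)

```text
time: 19.9
ee_pos: [0.5174, 0.3271, 0.0707]
eef_rot: [0.093, 0.996, 0.001, 0.0]
ft_force: [4.1, 5.3, -0.3]
width: 0.0005
grip_force: 2.9
```

Request:
play_rows(
  claw=[1, 1, 1],
  delta_pos=[
    [0, -0.01, 0],
    [0, 0, 0],
    [0, 0, 0],
  ],
  delta_rot=[
    [0, 0, 0],
    [0, 0, 0],
    [0, 0, 0],
  ],
)

```text
time: 20.2
ee_pos: [0.5174, 0.3267, 0.0708]
eef_rot: [0.092, 0.996, 0.002, 0.001]
ft_force: [8.3, 12.4, -5.5]
width: 0.0004
grip_force: 5.9
```

```bash
python3 - <<'E'
from bench import r
from h import *
s=r.read_state();print(s["time"],s["ee_pos"],s["ft_force"]);c=r.camera("wrist");t=r.camera("scene")
cv2.imwrite("pics/w6.png",np.hstack([cv2.resize(c["pixels"][150:390,150:470,::-1],(400,300)),cv2.resize(t["pixels"][150:300,400:600,::-1],(400,300))]))
u=proj(t,[.5176,.3116,.094]);print((u[0]-400)*2+400,(u[1]-150)*2)
E
```

```text
20.2 [0.51741838 0.32665436 0.07084034] [ 8.31753145 12.39138374 -5.5244715 ]
528.501441961543 115.141746217378
```

View pics/w6.png

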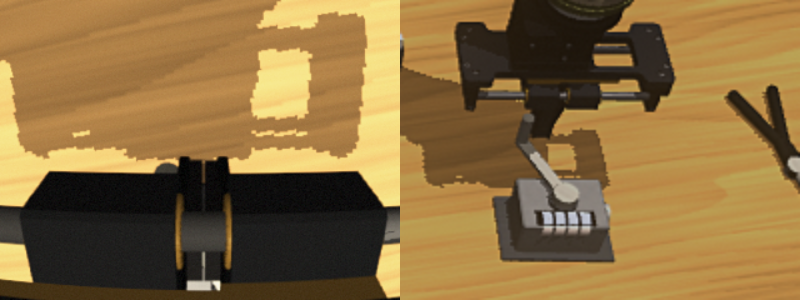

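The lever is at its stop: the force jumped to about 15 N with no further travel, and the post is at (528,118) against the predicted (528.5,115). Backing off.

Request:
play_rows(
  claw=[1, 1, 1, 1, 1, 1, 1, 1],
  delta_pos=[
    [0, 0.03, 0],
    [0, 0.06, 0],
    [0, 0.08, 0],
    [0, 0.1, 0],
    [0, 0.12, 0],
    [0, 0.12, 0],
    [0, 0.06, 0],
    [0, 0, 0],
  ],
  delta_rot=[
    [0, 0, 0],
    [0, 0, 0],
    [0, 0, 0],
    [0, 0, 0],
    [0, 0, 0],
    [0, 0, 0],
    [0, 0, 0],
    [0, 0, 0],
  ],
)

```text
time: 21.1
ee_pos: [0.5369, 0.4382, 0.0699]
eef_rot: [0.092, 0.996, -0.0, -0.001]
ft_force: [-1.5, 0.3, -1.1]
width: 0.0003
grip_force: 0.0
```

Request:
play_rows(
  claw=[1, 1, 1, 1, 1, 1, 1, 1],
  delta_pos=[
    [0, 0, -0.1],
    [0, 0, -0.2],
    [0, 0, -0.2],
    [0, 0, -0.2],
    [0, 0, -0.1],
    [0, 0, 0],
    [0, 0, 0],
    [0, 0, 0],
  ],
  delta_rot=[
    [0, 0, 0],
    [0, 0, 0],
    [0, 0, 0],
    [0, 0, 0],
    [0, 0, 0],
    [0, 0, 0],
    [0, 0, 0],
    [0, 0, 0],
  ],
)

```text
time: 21.9
ee_pos: [0.538, 0.4354, 0.229]
eef_rot: [0.093, 0.996, -0.001, -0.0]
ft_force: [-1.7, -0.2, -0.0]
width: 0.0001
grip_force: 0.0
```

```bash
python3 - <<'E'
from bench import r
from h import *
s=r.read_state();print(s["time"],s["ee_pos"],s["ft_force"]);t=r.camera("scene")
cv2.imwrite("pics/s7.png",t["pixels"][:,:,::-1])
E
```

```text
21.9 [0.53802901 0.4354296  0.22901777] [-1.65319036 -0.23505327 -0.00752284]
```

View pics/s7.png

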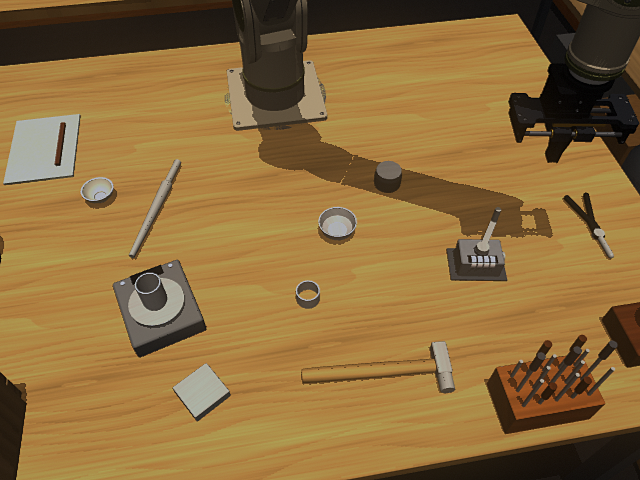

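The beaker stands on the pan at about (151,295). The lever is back at rest, with the post top at (497,211) as at the start, and everything else is where it was.

```bash
python3 -c "
from bench import r
print(r.close_job())"
```

```text
the job is handed in; nothing more can be done
None
```

The beaker stands upright in the middle of the scale's pan, the tally lever was swung to its stop and sprang back to rest, nothing else looks moved in the last picture, and the job is handed in at about 22 s; no verdict was returned.

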